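# Close the water bath and hold the contact thermometer on its lid

### The job

Lower the water bath's open lid fully shut without slamming it; then take the contact thermometer out of its stand and set its sprung tip inside the ring marked on the sloping lid. Hold it square to the sloping surface, pressed lightly so that the sprung tip is about halfway in, and finish while still holding it there in the gripper, touching the lid with nothing but the tip. Leave the other things on the bench where they are.

Things in the scene. Friction and masses are not known exactly. Their poses are not given: they have to be found in the camera images.
- bath: Stainless steel water bath fixed to the bench, 200 (x) x 240 (y) x 90 mm without its lid, open box with tubes inside; origin at the centre of its underside, z up, front (-x) with a black control panel. It stands left or right on the bench, slightly turned.
- lid (a joint): Angle of the bath's steel lid, rad: 0 fully shut (at a stop), grows as its front edge rises; starts at 0.75 to 1.15, at most 1.3. Mass about 0.6 kg. A friction hinge (about 1 N m) keeps it wherever it is left; 1 to 6 N pressed down near the front edge closes it. The black vent cap (diameter 26, 12 mm high) is 60 mm in front of the hinge, 65 mm to bath +y.
- lid_hinge (a point): Middle of the lid's hinge line (along the bath's y), 100 mm behind (+x) the bath's centre, 90 mm above the bench. The frame moves with the lid; shut, its axes are the bath's. The lid's top is a plane, shut sloping 15 degrees, low at the front: 16 mm above the hinge at the front edge (200 mm in front of the hinge), 70 mm above it at the hinge; full width 240 mm.
- lid_handle (a point): Middle of the black bar handle on the lid's front edge, bar 100 mm long along the bath's y, standing 35 mm out of the front face; shut, it lies 238 mm in front of the hinge and 8 mm above hinge height. Moves with the lid.
- spot (a point): Centre of the black ring (22 mm inside, 28 mm outside diameter, printed, flat) on the lid's outer surface. Its z axis is the outward normal of that surface, its y axis the bath's y, its x axis up the slope. Shut, it is 105 mm in front of the hinge, 55 mm to the bath's -y side, 41.5 mm above hinge height. Moves with the lid.
- stand: White plastic block, 60 x 60 x 60 mm, fixed to the bench, with one vertical hole of 19 mm diameter, 54 mm deep, in the middle of its top; origin at the centre of its underside. The thermometer stands in it.
- probe: Contact thermometer, about 150 g, 137 mm long, standing upright, tip down, in the stand: a grey handle of rectangular section 30 (its x) x 26 (its y) mm from 45 to 137 mm above the tip end, below it a steel sleeve of 14 mm diameter (24 to 46 mm) and the sprung tip. The handle's foot rests on the stand's top. Origin at the tip end (tip out), z axis from tip to handle.
- probe_tip (a joint): How far the sprung tip is pressed in, m: 0 fully out, 0.010 fully in. The spring gives 0.4 N at the start and 4.4 N fully in (400 N/m).
- tip_end (a point): Centre of the flat round end of the steel sprung tip, 10 mm in diameter; it moves with the tip.
- balance: White bench balance, 200 x 230 x 62 mm, fixed, with a round steel pan; bystander. It stands on the other side from the bath. Origin at the centre of its underside.
- weight: Steel knobbed weight, diameter 36, height 58 mm, on the balance's pan; bystander. Origin at the centre of its underside.
- jar: Clear jar, diameter 58, height 82 mm; bystander standing in line with the stand. Origin at the centre of its underside.
- beaker: Small steel beaker, diameter 56, height 75 mm; bystander in line with the stand. Origin at the centre of its underside.
- bottle: White bottle, diameter 70, height 170 mm, at the right; bystander. Origin at the centre of its underside.
- bowl: White bowl, diameter 120, height 50 mm, at the left; bystander. Origin at the centre of its underside.
- scoop: White spoon, about 200 mm long, lying at the right front; bystander.
Things that resemble listed ones, but are neither listed nor needed, are in the scene too. Of the things that look like the probe, the smallest one is meant.

How it is judged:
By the outcome, as a careful person would: the job done as asked, in the order asked, and still so for the second after the job is handed in, while the arm keeps its last pose, push and grip.
It also fails if it takes over 67 s, if anything falls off the work surface, if the arm or the gripper's body presses on something with over 40 N, if the wrist force passes 120 N, or if a joint passes its speed limit or range.

### The arm

A 7-joint arm with a two-finger parallel gripper is mounted at the origin on the work surface. World frame = base frame: x ahead of the robot, y to its left, z up, the work surface at z = 0. Lengths are in m, angles in rad, forces in N, time in s.
With the tool pointing down it reaches from about 0.4 to 0.85 m from the base axis. Payload 10.4 kg.
Tool frame: the origin (TCP) lies at the very end of the fingers, on their centre line; the grasp point (between the pads) lies 19 mm behind it (manip.tcp_to_grasp is the distance from the TCP to the grasp point, in m); x points along the fingers, y is the direction in which the jaws open and shut, and the axes are right-handed (so a half turn about x gives the same grasp; the last joint's range is limited). The gripper opens to 85 mm and grips with 20 to 120 N. Pads are 22 mm wide; open, the fingers measure 114 mm over their backs; the gripper's body (76 mm by 85 mm) begins 54 mm behind the grasp point. The pads swing forward as they close: fully open they stand 13 mm farther back than shut.
Start: joints at [1.082, 0.332, -0.065, 1.46, 0.022, 1.35, -0.088], TCP at [0.281, -0.558, 0.231] pointing down, gripper open.
Joint ranges: [-2.6, 2.6], [-0.5, 2.12], [-1.47, 1.34], [0.16, 2.42], [-1.27, 4.41], [0.06, 2.06], [-2.6, 2.6]. Speed limits (rad/s): [2.22, 2.22, 2.79, 2.79, 3.14, 3.14, 3.14].

### API

Orientations are given as a unit quaternion [x, y, z, w].
In Python, from workcell import manip, cams, hand_in gives the robot as it stands.
- The arm moves only by the shell command python3 -m handwheel 'ROWS' [FORCE]. ROWS is text: rows parted by semicolons, each of 7 numbers parted by spaces: the shift along the tool's x, y, z in mm, then the turn, a rotation vector about the tool's x, y, z in rad, then the finger opening in mm, from 0 to 85.4. A call has 1 to 8 rows; each row shifts and turns the commanded pose from where the row before left it, along the tool's axes as they then stand; what a row does not reach is not made up. A row lasts 1/10 s, in which the tool goes at most 50 mm and 8.59 degrees, less where a joint would pass 70% of its speed; a pose out of reach is approached as far as the arm can. A call with a gripper value outside its range is refused whole. The fingers move at their own pace and stop on an object; FORCE is the grip in N (left out, the last holds). Time passes only in rows, so rows that do not move let the fingers close. It gives the time, the measured TCP pose, the force and the opening at its end, in the units of the state.
- manip.get_obs(): the state, without advancing time (a new reading comes with each control period).
- cams.camera(name): name is "side" or "top" or "wrist"; returns a dict with "color" (480x640x3 uint8, blue, green, red), "depth" (480x640 float32, m along the optical axis (not along the pixel's ray), 0 where there is no reading), "camera_matrix" (3x3 intrinsics, pixels), "distortion" ([k1, k2, p1, p2, k3] as OpenCV has them; the pictures are not rectified), "origin" and "attitude" of the camera in the world; the wrist camera has in their place "T_tool_cam" (4x4, takes a point from camera to tool coordinates, whose origin is the TCP and whose axes are the tool frame's). Camera axes: x right, y down, z forward; pixel columns grow to the right and rows downward; lengths in m; the calibration is good to about 2 mm. A picture is of the moment at which its call begins: read the wrist's pose just before it.
- hand_in(): hands the job in, once; it reports no verdict.
Trained networks look in the newest picture that a camera, given by its name, has taken for a name from the list of things; names that differ only in an ending like _2 or _b are one class to them, and where a whole thing is asked for, a point or a joint stands for the part that bears it (a point fixed in the world has none). Each returns a list of dicts, best first, with "conf" (0 to 1); they miss things now and then, are a little off and sometimes report something else, mostly with a low value. They report only what shows in the picture. A call takes as long as a camera call. They do not tell look-alikes from the thing itself.
- cams.recognise(camera, thing): "box" ([left, top, width, height] in pixels, round what is visible of it).
- cams.outline_of(camera, thing): "region" (480x640 bool, what is visible of it) and "box" ([left, top, width, height] in pixels, round what is visible of it).
The state is a dict: "clock": time; "joint_pos": joint angles; "joint_velocities": joint speeds; "tau": joint torques, N m; "position": TCP position; "ee_rot": TCP orientation; "ft_force": force on the tool from outside, world axes, zero at the start; "torque": the same for the moment, N m; "grip_width": opening from 0.0 (shut) to 1.0 (fully open).
Only numpy, scipy, OpenCV 4.12 (cv2) and the standard library are available. Lean on these libraries where they do the work, as an engineer would, in place of code of your own. Each camera call takes 0.05 s, during which the arm holds its last target.

## Working session

There is one attempt and no reset: what is moved stays moved. The work goes in short steps, Python scripts to look and compute and a shell command to move; the robot and the scene stay as the last step left them, time stands still between calls to the robot, and variables do not carry over. Pictures are saved under pics/ and viewed, and the job is handed in when it is done.

```bash
ls; mkdir -p pics; cat > h.py <<'E'
import numpy as np, cv2
from scipy.spatial.transform import Rotation as R
from workcell import manip, cams
def snap(n,f=None):
    o=manip.get_obs(); c=cams.camera(n)
    if f: cv2.imwrite('pics/'+f,c['color'])
    np.savez('/tmp/%s.npz'%n,**{k:np.array(v) for k,v in c.items()},pos=o['position'],rot=o['ee_rot'])
    return c
E
python3 - <<'E'
from h import *
o=manip.get_obs(); print(o, manip.tcp_to_grasp)
for n in ['side','top','wrist']:
    c=snap(n,n+'1.png')
    print(n,{k:v for k,v in c.items() if k not in('color','depth')})
E
```

```text
pics
{'clock': 0.0, 'joint_pos': array([ 1.08237839,  0.33289175, -0.06467341,  1.46093445,  0.02162632,
        1.34989279, -0.08849173]), 'joint_velocities': array([-1.11146069e-03,  9.27509087e-04,  1.40822830e-03, -1.24215303e-03,
        2.61884511e-04, -3.35948296e-05, -1.60681862e-03]), 'tau': array([-3.19712308e-04, -6.25452375e+01,  4.87099984e-02, -3.91603303e+01,
        1.60842820e-02,  1.00556941e-02, -5.55322060e-06]), 'position': array([ 0.28052844, -0.55809218,  0.23050674]), 'ee_rot': array([-0.68786253, -0.16369258,  0.68816405, -0.16272716]), 'ft_force': array([-1.09862153,  0.26141584, -0.3682629 ]), 'torque': array([-0.00700219, -0.04550353, -0.02970398]), 'grip_width': 0.9986515993971304} 0.0187
side {'camera_matrix': array([[551.85749287,   0.        , 305.57045361],
       [  0.        , 551.85749287, 234.66192   ],
       [  0.        ,   0.        ,   1.        ]]), 'distortion': array([-0.0935891,  0.       ,  0.       ,  0.       ,  0.       ]), 'origin': array([0.25845539, 0.96075247, 1.26318919]), 'attitude': array([-0.11163999,  0.93371725, -0.33684395,
[... 321 characters left out ...]
5]), 'attitude': array([-0.70259985,  0.7081898 , -0.05075899,  0.04737284])}
wrist {'camera_matrix': array([[396.42082407,   0.        , 322.18037745],
       [  0.        , 396.42082407, 236.45341398],
       [  0.        ,   0.        ,   1.        ]]), 'distortion': array([-0.02159727,  0.        ,  0.        ,  0.        ,  0.        ]), 'T_tool_cam': array([[ 7.82468975e-05, -2.90164129e-01,  9.56976892e-01,
        -1.42517677e-01],
       [ 9.99999767e-01,  6.71684018e-04,  1.21896077e-04,
        -4.72968721e-04],
       [-6.78155953e-04,  9.56976660e-01,  2.90164114e-01,
        -7.41879662e-02],
       [ 0.00000000e+00,  0.00000000e+00,  0.00000000e+00,
         1.00000000e+00]])}
```

View pics/side1.png

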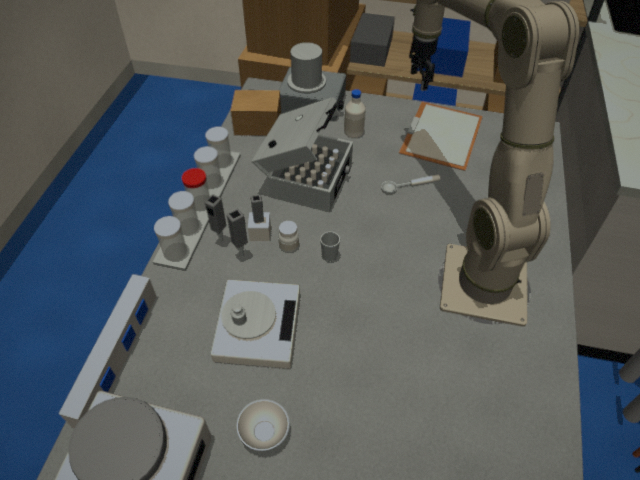

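View pics/top1.png

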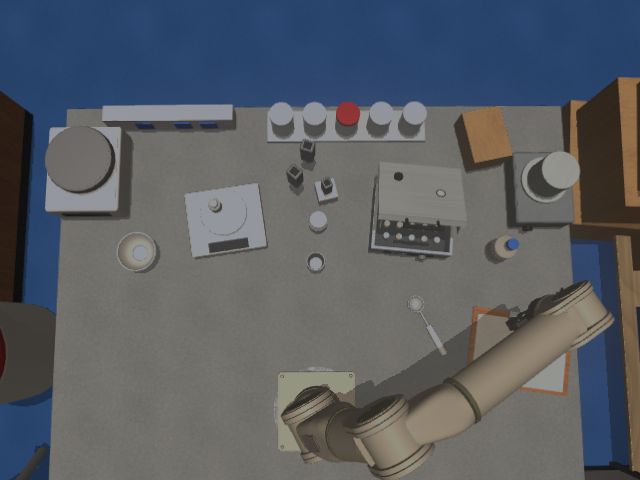

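View pics/wrist1.png

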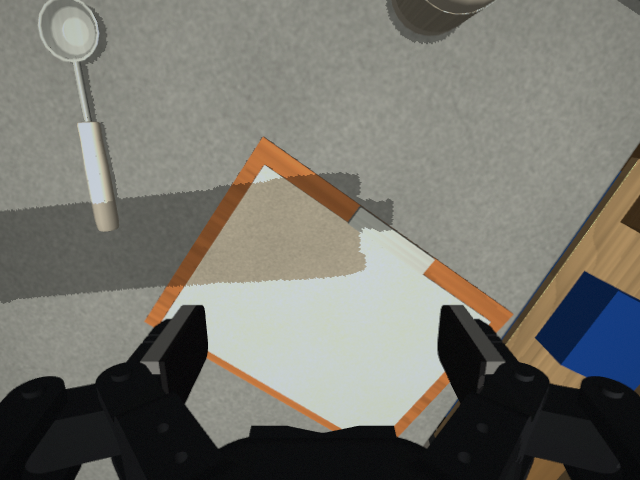

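Side view: bath at about (305,170) with its lid open, the small probe in the white stand at (258,220), two larger look-alikes at (215,215) and (237,230). Next I'll measure with depth.

```bash
cat >> h.py <<'E'
def load(n):
    d=dict(np.load('/tmp/%s.npz'%n)); 
    if 'origin' in d: T=(R.from_quat(d['attitude']).as_matrix(),d['origin'])
    else:
        Rt=R.from_quat(d['rot']).as_matrix(); M=d['T_tool_cam']; T=(Rt@M[:3,:3],Rt@M[:3,3]+d['pos'])
    d['T']=T; return d
def cloud(d):
    H,W=d['depth'].shape
    u,v=np.meshgrid(np.arange(W),np.arange(H))
    p=cv2.undistortPoints(np.stack([u,v],-1).reshape(-1,1,2).astype(float),d['camera_matrix'],d['distortion']).reshape(H,W,2)
    P=np.dstack([p,np.ones((H,W))])*d['depth'][...,None]
    X=P@d['T'][0].T+d['T'][1]; X[d['depth']==0]=np.nan
    return X
def proj(d,P):
    P=(np.atleast_2d(P)-d['T'][1])@d['T'][0]
    return cv2.projectPoints(P,np.zeros(3),np.zeros(3),d['camera_matrix'],d['distortion'])[0].reshape(-1,2)
E
python3 - <<'E'
from h import *
for n in['side','top']:
    d=load(n);X=cloud(d)
    pts={'side':[(350,250),(258,200),(262,226),(258,215),(330,240),(288,228),(237,215),(215,202),(283,148),(272,143),(310,195)],'top':[(326,184),(318,194),(332,195),(295,172),(308,145),(318,217),(316,262),(400,200),(398,177),(441,193),(415,300)]}[n]
    for u,v in pts: print(n,u,v,X[v,u].round(3))
    k=4
    x0,y0,w,h={'side':(190,80,190,190),'top':(270,120,220,150)}[n]
    im=cv2.resize(d['color'][y0:y0+h,x0:x0+w],None,fx=3,fy=3,interpolation=cv2.INTER_CUBIC);cv2.imwrite('pics/z_%s.png'%n,im)
    for t in ['probe','stand','bath','lid','lid_handle','spot','jar','beaker']:
        print(n,t,[(r['box'],round(r['conf'],2)) for r in cams.recognise(n,t)][:3])
E
```

```text
side 350 250 [ 0.387 -0.026  0.004]
side 258 200 [ 0.655 -0.027  0.149]
side 262 226 [ 0.645 -0.012  0.058]
side 258 215 [ 0.657 -0.019  0.094]
side 330 240 [ 0.447 -0.024  0.035]
side 288 228 [ 0.565 -0.004  0.08 ]
side 237 215 [0.683 0.062 0.176]
side 215 202 [0.758 0.029 0.174]
side 283 148 [ 0.627 -0.196  0.2  ]
side 272 143 [ 0.671 -0.23   0.182]
side 310 195 [ 0.542 -0.172  0.049]
side probe [([208.4, 196.8, 15.0, 44.9], 0.74), ([229.2, 211.7, 15.8, 43.8], 0.73), ([250.8, 192.6, 11.2, 27.4], 0.69)]
side stand [([247.4, 215.5, 22.1, 25.6], 0.94), ([340.7, 90.4, 27.1, 48.1], 0.57), ([236.0, 402.2, 52.4, 48.7], 0.55)]
side bath [([251.4, 95.6, 103.4, 116.8], 0.83)]
side lid [([252.4, 96.3, 85.5, 82.5], 0.86), ([246.9, 215.8, 23.6, 24.5], 0.35)]
side lid_handle [([254.7, 96.2, 82.0, 79.3], 0.97), ([342.5, 89.9, 23.8, 45.2], 0.72)]
side spot [([252.1, 99.6, 88.9, 75.3], 0.85)]
side jar [([277.0, 222.7, 23.8, 26.0], 0.62)]
side beaker [([319.6, 229.5, 20.3, 30.8], 0.97)]
top 326 184 [ 0.659 -0.033  0.146]
top 318 194 [ 0.646 -0.01   0.068]
top 332 195 [ 0.646 -0.053  0.053]
top 295 172 [0.687 0.056 0.177]
top 308 145 [0.766 0.018 0.18 ]
top 318 217 [ 0.573 -0.009  0.082]
top 316 262 [ 0.445 -0.003  0.011]
top 400 200 [ 0.593 -0.234  0.227]
top 398 177 [ 0.669 -0.237  0.185]
top 441 193 [ 0.618 -0.354  0.201]
top 415 300 [ 0.326 -0.305  0.006]
top probe [([299.0, 140.0, 17.0, 23.6], 0.81), ([318.9, 177.6, 12.3, 16.9], 0.71), ([286.8, 166.1, 14.4, 21.0], 0.51)]
top stand [([314.1, 177.4, 23.3, 23.3], 0.74)]
top bath [([364.9, 163.8, 103.7, 95.6], 0.78)]
top lid [([375.6, 164.0, 92.5, 70.3], 0.77), ([116.8, 228.3, 38.5, 43.7], 0.38)]
top lid_handle [([376.8, 159.1, 89.3, 75.4], 0.94)]
top spot [([376.1, 161.8, 91.8, 69.2], 0.6)]
top jar [([310.1, 210.5, 16.7, 20.0], 0.7)]
top beaker [([307.4, 252.2, 18.1, 17.9], 0.81)]
```

View pics/z_side.png

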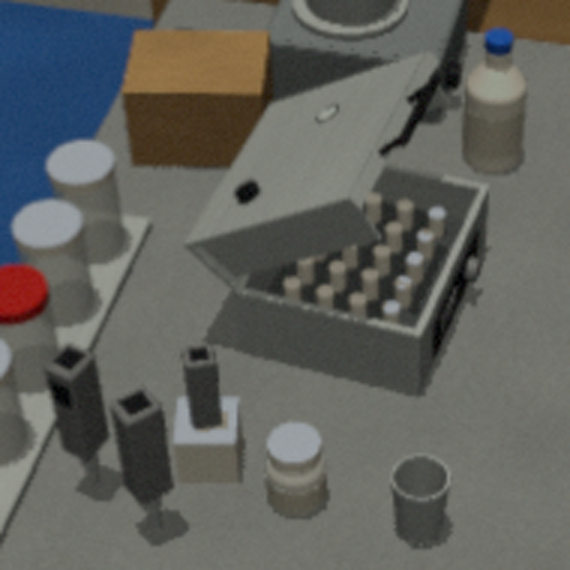

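View pics/z_top.png

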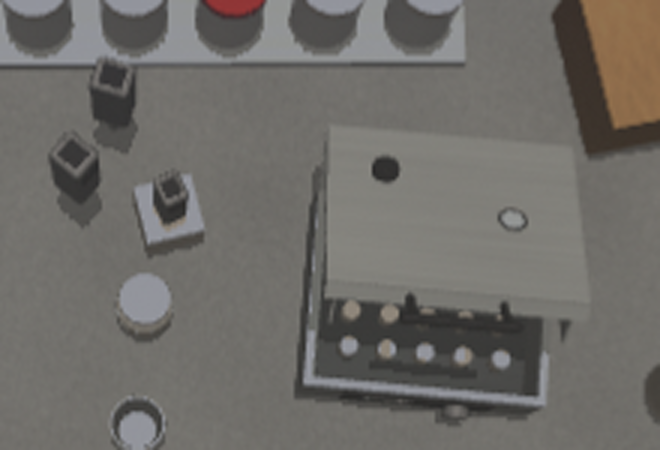

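```bash
cat > fit.py <<'E'
from h import *
from scipy.optimize import least_squares
def bathT(p): # x,y of bath centre,yaw
    return R.from_euler('z',p[2]).as_matrix(), np.array([p[0],p[1],0])
def lidpt(p,th,q): # q in hinge frame (shut)
    q=np.atleast_2d(q)@R.from_euler('y',th).as_matrix().T  # front(-x) rises
    Rb,t=bathT(p); return (q+[0.1,0,0.09])@Rb.T+t
s=np.tan(np.radians(15.1))
n=np.array([-np.sin(np.radians(15.1)),0,np.cos(np.radians(15.1))])
VENT=np.array([-0.06,0.065,0.07-0.06*0.27])+n*0.012
SPOT=np.array([-0.105,-0.055,0.0415])
HANDLE=np.array([-0.238,0,0.008])
E
python3 - <<'E'
from fit import *
t=load('top');d=load('side');Xt=cloud(t)[165:210,385:460].reshape(-1,3);Xs=cloud(d)
obs=[(t,'v',(398.3,176)),(t,'s',(440.7,192.7)),(d,'v',(272.3,143.7)),(d,'s',(299,117.7)),
(t,(-.1,.12,.09),(372.3,247.7)),(t,(-.1,-.12,.09),(451.7,254.3)),(d,(-.1,.12,.09),(330,189.3)),(d,(-.1,-.12,.09),(352.3,141.7))]
def res(p):
    r=[]
    for c,q,px in obs:
        if q=='v':P=lidpt(p,p[3],VENT)
        elif q=='s':P=lidpt(p,p[3],SPOT)
        else:
            Rb,b=bathT(p);P=(np.array(q)@Rb.T+b)
        r.append((proj(c,P)[0]-px))
    r=np.array(r).ravel()
    # plane
    P0=lidpt(p,p[3],SPOT)[0];N=lidpt(p,p[3],SPOT+n)[0]-P0
    L=Xt[np.isfinite(Xt[:,0])][::10]; e=(L-P0)@N*1000
    return np.r_[r,e/3/np.sqrt(len(e)/16)]
o=least_squares(res,[.6,-.28,0,.9],loss='soft_l1')
print(o.x, res(o.x)[:16].round(1)); e=res(o.x)[16:];print(np.median(e))
np.save('/tmp/bath.npy',o.x)
p=o.x
for k,q in dict(v=VENT,s=SPOT,h=HANDLE).items(): print(k,lidpt(p,p[3],q).round(3),'shut',lidpt(p,0,q).round(3))
# stand/probe
for nm,c in(('t',t),('s',d)):
    X=cloud(c).reshape(-1,3);m=(abs(X[:,0]-.655)<.06)&(abs(X[:,1]+.03)<.06)
    Y=X[m];
    for lo,hi in((.053,.068),(.143,.16),(.07,.14)):
        Z=Y[(Y[:,2]>lo)&(Y[:,2]<hi)]
        if len(Z)>3:
            print(nm,lo,len(Z),Z.mean(0).round(4),Z.min(0).round(3),Z.max(0).round(3), cv2.minAreaRect((Z[:,:2]*1000).astype(np.float32)))
E
```

```text
[ 0.56606032 -0.29385444 -0.09272556  0.83548615] [ 0.1 -1.8 -0.2 -0.4 -1.6 -2.6 -0.5 -1.5 -1.3  0.2  0.2  0.5  0.4  1.3
  0.5 -1.5]
0.03221841974110504
v [[ 0.678 -0.239  0.181]] shut [[ 0.609 -0.233  0.155]]
s [[ 0.621 -0.354  0.196]] shut [[ 0.556 -0.348  0.132]]
h [[ 0.513 -0.289  0.272]] shut [[ 0.429 -0.281  0.098]]
t 0.053 226 [ 0.6574 -0.0335  0.0605] [ 0.627 -0.068  0.053] [ 0.698 -0.001  0.068] ((663.0154418945312, -34.658790588378906), (61.76842498779297, 60.218868255615234), 12.93252944946289)
t 0.143 91 [ 0.6613 -0.034   0.1524] [ 0.645 -0.05   0.143] [ 0.678 -0.018  0.16 ] ((662.2235717773438, -33.84795379638672), (30.4499568939209, 25.995529174804688), 25.201950073242188)
t 0.07 64 [ 0.6517 -0.0339  0.1026] [ 0.633 -0.064  0.07 ] [ 0.685 -0.01   0.139] ((656.352783203125, -35.954795837402344), (48.49602127075195, 46.465633392333984), 13.625818252563477)
s 0.053 243 [ 0.6599 -0.0255  0.0584] [ 0.627 -0.07   0.053] [0.7   0.005 0.068] ((662.4534301757812, -31.11090850830078), (59.84485626220703, 68.75753784179688), 13.52090072631836)
s 0.143 84 [ 0.6619 -0.0295  0.1491] [ 0.646 -0.048  0.143] [ 0.68  -0.014  0.157] ((662.3646850585938, -32.63252258300781), (28.439430236816406, 34.1934928894043), 17.63978385925293)
s 0.07 187 [ 0.6584 -0.0224  0.1049] [ 0.645 -0.036  0.07 ] [ 0.68  -0.013  0.14 ] ((662.4242553710938, -24.056499481201172), (34.794395446777344, 21.780010223388672), 2.0763566493988037)
```

```bash
cat > go.py <<'E'
from h import *
import sys
# usage: go.py x y z [dirx diry dirz jawx jawy jawz]
a=list(map(float,sys.argv[1:]))
o=manip.get_obs();p=o['position'];Q=R.from_quat(o['ee_rot'])
M=Q.as_matrix();print('clock',o['clock'],'pos',p.round(4),'F',np.round(o['ft_force'],1),'grip',round(o['grip_width']*85.4,1));print(M.round(3))
if a:
    print('shift mm (tool now)',(M.T@(np.array(a[:3])-p)*1000).round(1))
    if len(a)>3:
        x=np.array(a[3:6]);x/=np.linalg.norm(x);y=np.array(a[6:9]);y-=x*(x@y);y/=np.linalg.norm(y)
        best=None
        for s in(1,-1):
            N=np.c_[x,s*y,np.cross(x,s*y)]
            rv=R.from_matrix(M.T@N).as_rotvec();print('rotvec',rv.round(3),'deg',np.degrees(np.linalg.norm(rv)).round(1))
            print('  shift in goal axes',(N.T@(np.array(a[:3])-p)*1000).round(1))
E
python3 go.py 0.557 -0.293 0.31 0 0 -1 0 1 0; python3 -c "
from fit import *
p=np.load('/tmp/bath.npy')
for th in(.835,.7,.55,.4,.25,.1,0): print(th,lidpt(p,th,[-.185,0,.02]).round(3))"
```

```text
clock 0.95 pos [ 0.2807 -0.5584  0.2314] F [-0.3 -0.1  0.7] grip 85.2
[[ 0.     0.449 -0.893]
 [-0.    -0.893 -0.449]
 [-1.     0.    -0.   ]]
shift mm (tool now) [ -78.6 -113.1 -366.1]
rotvec [-2.676  0.    -0.   ] deg 153.3
  shift in goal axes [-78.6 265.4 276.3]
rotvec [ 0.466 -0.    -0.   ] deg 26.7
  shift in goal axes [ -78.6 -265.4 -276.3]
0.835 [[ 0.557 -0.293  0.241]]
0.7 [[ 0.538 -0.291  0.224]]
0.55 [[ 0.519 -0.289  0.204]]
0.4 [[ 0.504 -0.288  0.18 ]]
0.25 [[ 0.492 -0.287  0.155]]
0.1 [[ 0.484 -0.286  0.128]]
0 [[ 0.481 -0.286  0.11 ]]
```

```bash
python3 -m handwheel '-20 0 0 0.1165 0 0 0; -20 0 0 0.1165 0 0 0; -20 0 0 0.1165 0 0 0; -19 0 0 0.1165 0 0 0; 0 -33 -34.5 0 0 0 0; 0 -33 -34.5 0 0 0 0; 0 -33 -34.5 0 0 0 0; 0 -33 -34.5 0 0 0 0' 30
python3 -m handwheel '0 -33 -34.5 0 0 0 0; 0 -33 -34.5 0 0 0 0; 0 -33 -34.5 0 0 0 0; 0 -33 -34.5 0 0 0 0; 0 0 0 0 0 0 0;0 0 0 0 0 0 0'; python3 go.py .557 -.293 .26
```

```text
clock: 1.75
position: [0.4199, -0.425, 0.3106]
ee_rot: [0.707, -0.0, -0.707, 0.0]
ft_force: [1.3, -0.9, -0.2]
grip_width: -0.002
clock: 2.35
position: [0.5576, -0.2932, 0.31]
ee_rot: [-0.707, -0.001, 0.707, -0.001]
ft_force: [-0.7, -0.0, -0.9]
grip_width: 0.003
clock 2.35 pos [ 0.5576 -0.2932  0.31  ] F [-0.7 -0.  -0.9] grip 0.3
[[-0.     0.002 -1.   ]
 [ 0.    -1.    -0.002]
 [-1.    -0.     0.   ]]
shift mm (tool now) [50.  -0.2  0.6]
```

```bash
python3 -m handwheel '25 0 0 0 0 0 0; 20 0 0 0 0 0 0; 5 0 0 0 0 0 0; 4 0 0 0 0 0 0; 4 0 0 0 0 0 0; 4 0 2 0 0 0 0;0 0 0 0 0 0 0' 
```

```text
clock: 3.05
position: [0.5545, -0.2946, 0.2483]
ee_rot: [-0.707, 0.0, 0.707, 0.0]
ft_force: [0.4, -0.4, 0.6]
grip_width: 0.002
```

```bash
python3 -m handwheel '5 0 2 0 0 0 0; 6 0 5 0 0 0 0; 7 0 6 0 0 0 0; 7 0 6 0 0 0 0; 0 0 0 0 0 0 0' ; python3 - <<'E'
from h import *
snap('side','side2.png')
im=cv2.imread('pics/side2.png')[60:250,180:400];cv2.imwrite('pics/side2z.png',cv2.resize(im,None,fx=3,fy=3))
E
```

```text
clock: 3.55
position: [0.5351, -0.2943, 0.2229]
ee_rot: [-0.707, 0.0, 0.707, 0.0]
ft_force: [-0.1, -0.7, -0.2]
grip_width: -0.005
```

View pics/side2z.png

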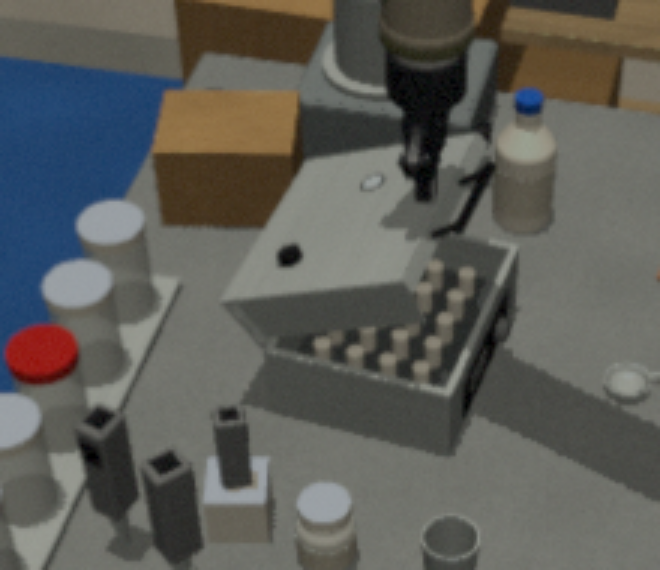

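The fingertips are on the lid near its front edge, at about (425,195) in the zoom. I'll keep following the arc down.

```bash
python3 -m handwheel '7 0 5 0 0 0 0; 8 0 5 0 0 0 0; 8 0 5 0 0 0 0; 8 0 5 0 0 0 0; 8 0 4 0 0 0 0'; python3 -m handwheel '8 0 4 0 0 0 0; 8 0 3 0 0 0 0;8 0 3 0 0 0 0;8 0 3 0 0 0 0' ; python3 - <<'E'
from h import *
snap('side','side3.png')
im=cv2.imread('pics/side3.png')[60:250,180:400];cv2.imwrite('pics/side3z.png',cv2.resize(im,None,fx=3,fy=3))
E
```

```text
clock: 4.1
position: [0.5113, -0.2944, 0.1838]
ee_rot: [-0.707, 0.0, 0.707, 0.0]
ft_force: [-1.9, 1.4, 3.4]
grip_width: -0.0
clock: 4.5
position: [0.4984, -0.2945, 0.1516]
ee_rot: [-0.707, 0.0, 0.707, 0.0]
ft_force: [-1.5, 1.5, 4.2]
grip_width: -0.0
```

View pics/side3z.png

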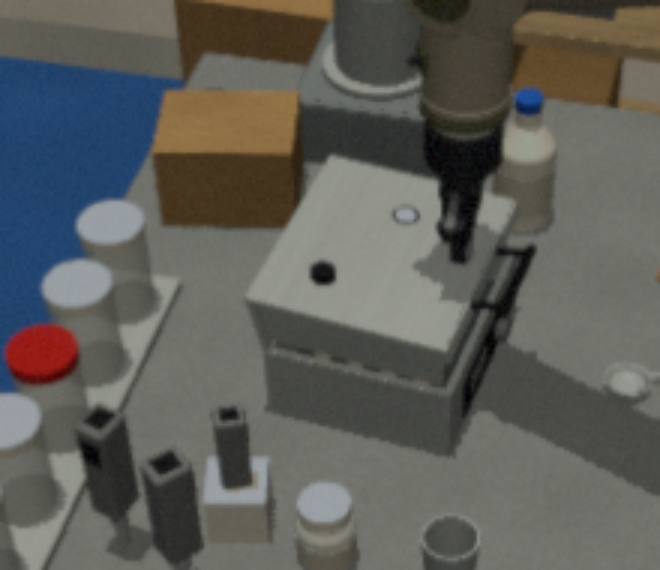

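```bash
python3 -m handwheel '6 0 1 0 0 0 0; 5 0 1 0 0 0 0; 4 0 1 0 0 0 0; 3 0 1 0 0 0 0; 2.5 0 0 0 0 0 0;2.5 0 0 0 0 0 0;2 0 0 0 0 0 0'; python3 -m handwheel '2 0 0 0 0 0 0; 2 0 0 0 0 0 0'; python3 -m handwheel '2 0 0 0 0 0 0';python3 -m handwheel '2 0 0 0 0 0 0'
```

```text
clock: 5.25
position: [0.4948, -0.2946, 0.1272]
ee_rot: [-0.707, 0.0, 0.707, 0.0]
ft_force: [-3.7, 0.4, 3.6]
grip_width: 0.001
clock: 5.45
position: [0.4948, -0.2945, 0.1232]
ee_rot: [0.707, -0.0, -0.707, -0.0]
ft_force: [-3.7, -0.3, 2.7]
grip_width: 0.002
clock: 5.55
position: [0.4948, -0.2945, 0.1212]
ee_rot: [0.707, -0.0, -0.707, -0.0]
ft_force: [-4.2, -0.2, 2.8]
grip_width: 0.0
clock: 5.65
position: [0.4948, -0.2945, 0.1191]
ee_rot: [-0.707, 0.0, 0.707, 0.0]
ft_force: [-3.2, -0.5, 3.7]
grip_width: -0.001
```

```bash
python3 -m handwheel '1 0 0 0 0 0 0;1 0 0 0 0 0 0'; python3 -m handwheel '1 0 0 0 0 0 0';python3 -m handwheel '1 0 0 0 0 0 0'
```

```text
clock: 5.85
position: [0.4947, -0.2945, 0.1172]
ee_rot: [-0.707, 0.0, 0.707, 0.0]
ft_force: [-3.1, -0.1, 2.4]
grip_width: -0.0
clock: 5.95
position: [0.4948, -0.2945, 0.1163]
ee_rot: [0.707, -0.0, -0.707, -0.0]
ft_force: [-3.5, -0.0, 2.8]
grip_width: -0.001
clock: 6.05
position: [0.4948, -0.2945, 0.1156]
ee_rot: [0.707, -0.0, -0.707, -0.0]
ft_force: [-6.5, 1.9, 12.2]
grip_width: -0.001
```

```bash
python3 -m handwheel '0 0 0 0 0 0 0'; python3 -m handwheel '-5 0 0 0 0 0 0;-40 0 0 0 0 0 50;-45 0 0 0 0 0 50;-45 0 0 0 0 0 50;-45 -20 0 0 0 0 50; 0 -45 -10 0 0 0 50;0 -45 -10 0 0 0 50;0 -45 -10 0 0 0 50'; python3 -m handwheel '0 -45 -10 0 0 0 50;0 -45 -10 0 0 0 50;0 -15 -10 0 0 0 50;0 0 0 0 0 0 50;0 0 0 0 0 0 50'
python3 - <<'E'
from h import *
for n in['side','wrist','top']: snap(n,n+'4.png')
for n in['wrist']:
  for t in['probe','stand']: print(t,[(r['box'],round(r['conf'],2)) for r in cams.recognise(n,t)][:3])
E
```

```text
clock: 6.15
position: [0.4948, -0.2945, 0.1158]
ee_rot: [0.707, -0.0, -0.707, 0.0]
ft_force: [-5.4, 0.9, 5.8]
grip_width: 0.003
clock: 6.95
position: [0.5255, -0.1376, 0.2961]
ee_rot: [0.708, -0.0, -0.706, -0.0]
ft_force: [0.4, 0.5, -0.2]
grip_width: 0.588
clock: 7.45
position: [0.555, -0.0346, 0.2953]
ee_rot: [0.707, 0.0, -0.707, 0.0]
ft_force: [0.4, -1.1, -0.6]
grip_width: 0.588
probe [([126.2, 3.5, 115.3, 66.6], 0.72), ([293.6, 37.9, 50.3, 63.7], 0.6)]
stand [([280.0, 33.8, 80.3, 85.6], 0.78)]
```

View pics/wrist4.png

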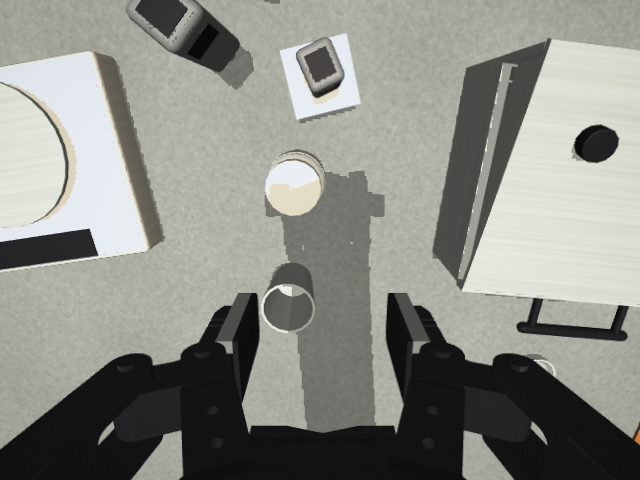

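View pics/side4.png

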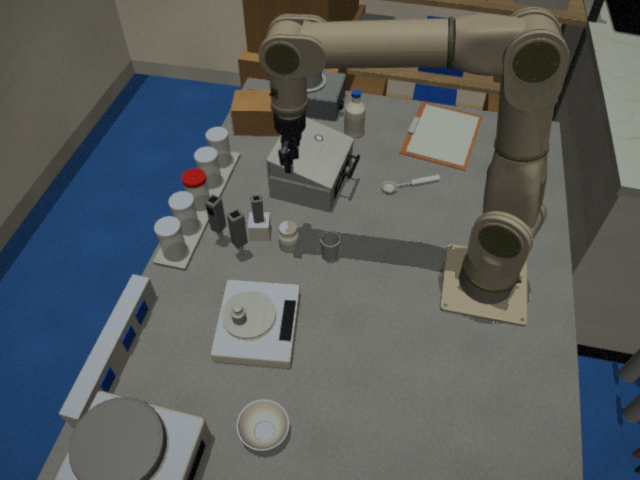

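Lid is down in the side view at (315,160). In the wrist view the probe top is at (320,65) with the stand around it. Now I'll measure the probe's position and yaw, and the shut lid.

```bash
cat > /tmp/m.py <<'E'
from fit import *
w=load('wrist');X=cloud(w)[0:140,250:380].reshape(-1,3)
for lo,hi in((.054,.066),(.142,.16)):
    m=(abs(X[:,0]-.662)<.05)&(abs(X[:,1]+.034)<.05)&(X[:,2]>lo)&(X[:,2]<hi);Z=X[m]
    print(lo,m.sum(),Z.mean(0).round(4),cv2.minAreaRect((Z[:,:2]*1000).astype(np.float32)))
im=load('wrist')['color'][0:140,250:390];cv2.imwrite('pics/w4z.png',cv2.resize(im,None,fx=4,fy=4,interpolation=cv2.INTER_CUBIC))
t=load('top');Xt=cloud(t).reshape(-1,3)
p=np.load('/tmp/bath.npy')
for c in(t,w):
    P=cloud(c).reshape(-1,3)
    Rb,b=bathT(p);Q=(P-b)@Rb-[.1,0,.09]
    m=(Q[:,0]>-.19)&(Q[:,0]<-.01)&(abs(Q[:,1])<.11)&(Q[:,2]>0)&(Q[:,2]<.1)&~((abs(Q[:,0]+.06)<.03)&(abs(Q[:,1]-.065)<.03))
    Z=Q[m];k=np.linalg.lstsq(np.c_[Z[:,:2],np.ones(len(Z))],Z[:,2],rcond=None)[0]
    r=Z[:,2]-np.c_[Z[:,:2],np.ones(len(Z))]@k;g=abs(r)<.006
    k=np.linalg.lstsq(np.c_[Z[g,:2],np.ones(g.sum())],Z[g,2],rcond=None)[0]
    print('plane slope x,y,z0',k.round(4),'slope deg',np.degrees(np.arctan(k[0])).round(2),g.sum(),'h at spot',(k@[-.105,-.055,1]).round(4))
for n,c in(('top',t),('side',load('side')),('wrist',w)):
    print(n,'vent',proj(c,lidpt(p,0,VENT)).round(1),'spot',proj(c,lidpt(p,0,SPOT)).round(1),'handle',proj(c,lidpt(p,0,HANDLE)).round(1))
for n,bx in(('top',(370,150,110,110)),('side',(250,100,120,110))):
    x,y,a,b=bx;cv2.imwrite('pics/l4%s.png'%n,cv2.resize(load(n)['color'][y:y+b,x:x+a],None,fx=5,fy=5,interpolation=cv2.INTER_CUBIC))
E
python3 /tmp/m.py
```

```text
0.054 2908 [ 0.6581 -0.0338  0.0599] ((662.69287109375, -33.776737213134766), (59.949615478515625, 60.211849212646484), 13.422647476196289)
0.142 1780 [ 0.6623 -0.0338  0.1517] ((662.6129760742188, -33.72166442871094), (29.871397018432617, 26.145299911499023), 25.106992721557617)
plane slope x,y,z0 [ 0.2655 -0.0007  0.0703] slope deg 14.87 3614 h at spot 0.0424
plane slope x,y,z0 [ 0.2675 -0.0009  0.0693] slope deg 14.98 20641 h at spot 0.0413
top vent [[395.6 199.7]] spot [[434.6 219. ]] handle [[411.1 263.9]]
side vent [[292.7 152.4]] spot [[318.6 136.6]] handle [[354. 165.]]
wrist vent [[602.2 147.2]] spot [[708.6 212.5]] handle [[574.1 331.5]]
```

```bash
python3 -c "
import cv2,numpy as np
a=cv2.imread('pics/l4top.png');b=cv2.imread('pics/l4side.png');w=cv2.imread('pics/w4z.png')
c=np.zeros((560,1160,3),np.uint8);c[:550,:550]=a;c[:550,560:1160]=b;cv2.imwrite('pics/l4.png',cv2.resize(c,(800,386)))"
```

```text
(no output)
```

View pics/l4.png

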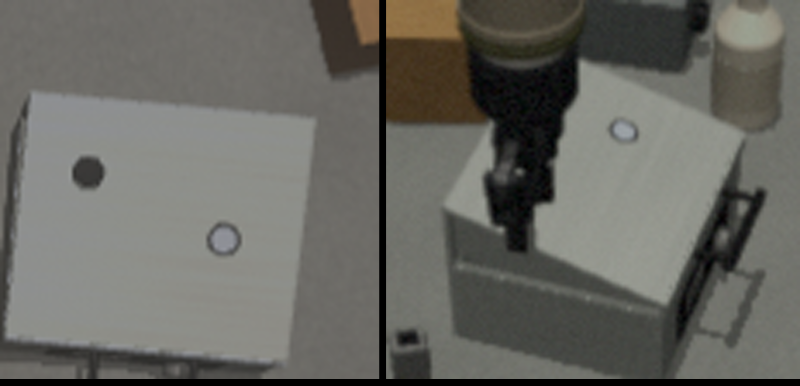

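View pics/w4z.png

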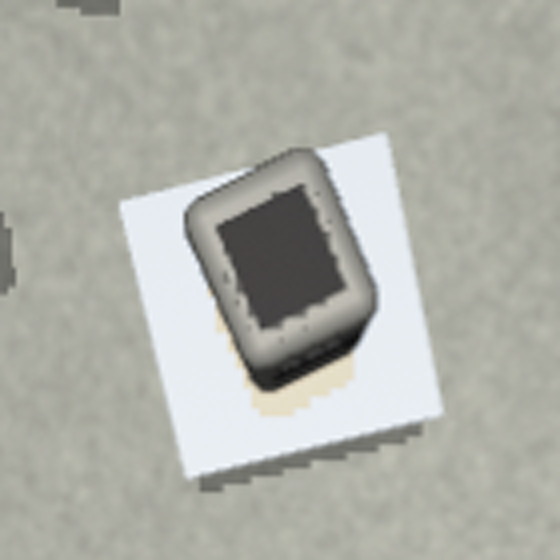

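```bash
python3 go.py .6626 -.0337 .20 0 0 -1 .4226 -.9063 0
```

```text
clock 7.7 pos [ 0.5547 -0.0356  0.2954] F [-0.6  0.4  0.5] grip 50.1
[[ 0.    -0.002 -1.   ]
 [-0.    -1.     0.002]
 [-1.     0.    -0.   ]]
shift mm (tool now) [  95.4   -2.2 -107.9]
rotvec [-0.438 -0.    -0.   ] deg 25.1
  shift in goal axes [ 95.4  43.9 -98.6]
rotvec [ 2.703 -0.     0.   ] deg 154.9
  shift in goal axes [ 95.4 -43.9  98.6]
```

```bash
python3 -m handwheel '0 -1 -36 0 0 0 50;0 -1 -36 0 0 0 50;0 0 -36 0 0 0 50;10 0 0 -0.11 0 0 50;20 0 0 -0.11 0 0 50;20 0 0 -0.11 0 0 50;20 0 0 -0.108 0 0 50;0 0 0 0 0 0 50'; python3 - <<'E'
from h import *
snap('wrist','w5.png')
E
python3 go.py .6626 -.0337 .1 0 0 -1 .4226 -.9063 0
```

```text
clock: 8.5
position: [0.6614, -0.0335, 0.2223]
ee_rot: [-0.689, -0.154, 0.692, -0.153]
ft_force: [0.2, 0.6, -1.8]
grip_width: 0.582
clock 8.55 pos [ 0.6622 -0.0333  0.2243] F [ 0.3 -1.3  0.3] grip 50.0
[[-0.002  0.421 -0.907]
 [ 0.    -0.907 -0.421]
 [-1.    -0.001  0.002]]
shift mm (tool now) [124.3   0.6  -0.5]
rotvec [-0.002  0.002  0.001] deg 0.2
  shift in goal axes [124.3   0.5  -0.3]
rotvec [ 3.14e+00  2.00e-03 -3.00e-03] deg 179.9
  shift in goal axes [124.3  -0.5   0.3]
```

View pics/w5.png

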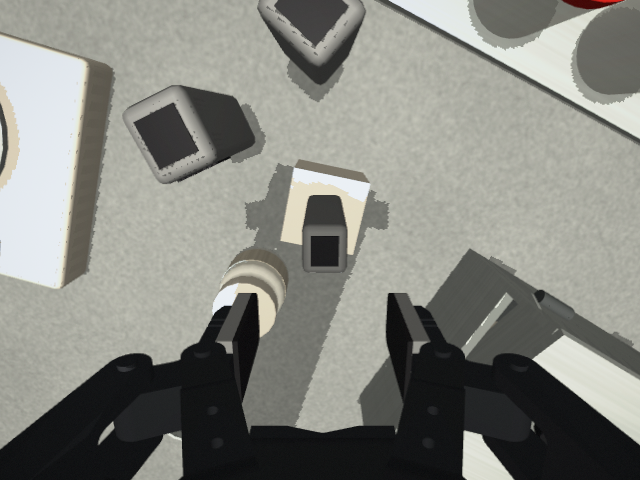

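The probe top at (325,250) is centred between the jaws and square to them. The jar at (245,285) is lower than the fingers will go, so I'll descend.

```bash
python3 -m handwheel '35 0 0 0 0 0 50;35 0 0 0 0 0 50;30 0.5 -0.5 0 0 0 50;18 0 0 0 0 0 50;6 0 0 0 0 0 50;0 0 0 0 0 0 50'; python3 -m handwheel '0 0 0 0 0 0 15;0 0 0 0 0 0 15;0 0 0 0 0 0 15;0 0 0 0 0 0 15;0 0 0 0 0 0 15;0 0 0 0 0 0 15' 60; python3 go.py
```

```text
clock: 9.15
position: [0.6638, -0.033, 0.102]
ee_rot: [0.691, 0.153, -0.69, 0.153]
ft_force: [0.7, 0.2, 0.0]
grip_width: 0.585
clock: 9.75
position: [0.6646, -0.0328, 0.1033]
ee_rot: [0.691, 0.153, -0.689, 0.154]
ft_force: [0.6, 0.2, 5.9]
grip_width: 0.297
clock 9.75 pos [ 0.6646 -0.0328  0.1033] F [0.6 0.2 5.9] grip 25.3
[[ 0.003  0.423 -0.906]
 [-0.    -0.906 -0.423]
 [-1.     0.002 -0.003]]
```

```bash
python3 -m handwheel '-5 0 0 0 0 0 15;-10 0 0 0 0 0 15;-20 0 0 0 0 0 15;-25 0 0 0 0 0 15;-30 0 0 0 0 0 15;-40 0 0 0 0 0 15;-40 0 0 0 0 0 15;0 0 0 0 0 0 15'; python3 - <<'E'
from h import *
snap('wrist','w6.png');snap('side','s6.png')
im=load('side')['color'][100:280,170:390];cv2.imwrite('pics/s6z.png',cv2.resize(im,None,fx=3,fy=3,interpolation=cv2.INTER_CUBIC))
E
python3 go.py
```

```text
clock: 10.55
position: [0.6655, -0.0323, 0.2788]
ee_rot: [0.694, 0.153, -0.687, 0.154]
ft_force: [0.6, 1.2, -1.0]
grip_width: 0.298
clock 10.65 pos [ 0.6638 -0.0325  0.2726] F [-1.  -0.6 -3.2] grip 25.3
[[ 0.002  0.424 -0.906]
 [-0.    -0.906 -0.424]
 [-1.     0.001 -0.002]]
```

View pics/w6.png

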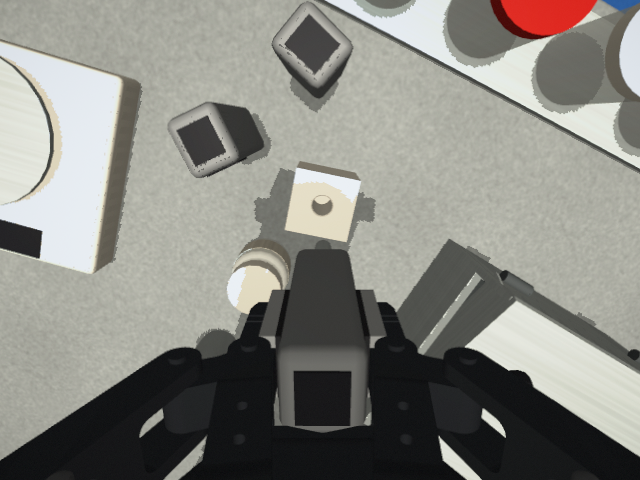

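View pics/s6z.png

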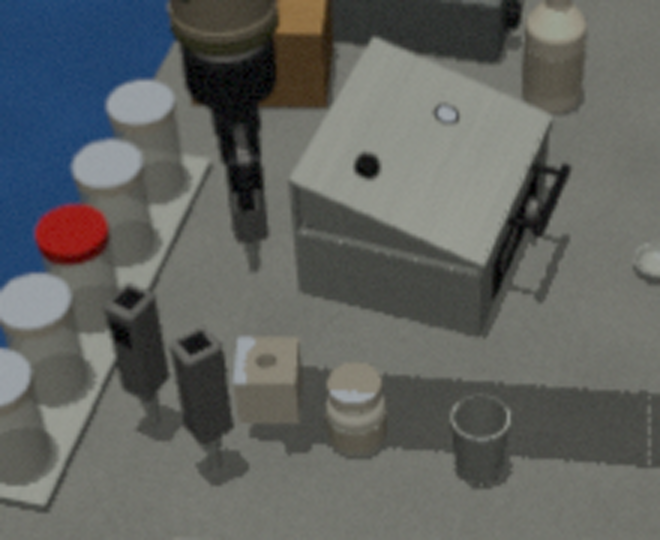

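```bash
cat > face.py <<'E'
from h import *
def face(n='wrist',win=(260,338,303,343)):
    w=load(n);P=cloud(w);Rt=R.from_quat(w['rot']).as_matrix()
    a,b,c,d=win;Z=(P[a:b,c:d].reshape(-1,3)-w['pos'])@Rt;Z=Z[np.isfinite(Z[:,0])]*1000
    for i in range(4):
        k=np.linalg.lstsq(np.c_[Z[:,:2],np.ones(len(Z))],Z[:,2],rcond=None)[0];r=Z[:,2]-np.c_[Z[:,:2],np.ones(len(Z))]@k
        Z=Z[abs(r)<max(1,2*np.median(abs(r)))]
    print('z = %.4f x + %.4f y + %.2f'%tuple(k),'tilt deg',np.degrees(np.arctan(k[:2])).round(2),len(Z),'x range',Z[:,0].min().round(1),Z[:,0].max().round(1), 'y',Z[:,1].min().round(1),Z[:,1].max().round(1))
    # all handle pts
    A=(P[240:435,270:372].reshape(-1,3)-w['pos'])@Rt*1000
    T=A[(A[:,0]<-20)&(A[:,0]>-75)&(abs(A[:,1])<25)&(abs(A[:,2])<25)]
    for q in range(-70,60,10):
        m=(A[:,0]>q)&(A[:,0]<q+10)&(abs(A[:,1])<13)&(abs(A[:,2])<30)
        if m.sum()>5: print(q,m.sum(),A[m].mean(0).round(1),A[m].min(0).round(1),A[m].max(0).round(1))
    return k
if __name__=='__main__': face()
E
python3 face.py
```

```text
z = 0.0015 x + -0.0004 y + -12.79 tilt deg [ 0.09 -0.02] 3102 x range -41.8 25.3 y -9.0 8.4
-70 58 [-66.1 -12.2 -12.1] [-69.9 -13.  -18. ] [-60.1 -11.7  -6.6]
-60 273 [-50.2   0.2   1.2] [-51.1  -8.3 -11. ] [-50.    7.5  10.6]
-50 7717 [-47.7  -0.3  -2.6] [-50.  -13.  -13.7] [-40.   12.8  15.4]
-40 1375 [-35.2   0.2 -12.5] [-40.  -13.  -13.9] [-30.  13.  -8.]
-30 1098 [-25.2   0.1 -12.5] [-30.  -13.  -13.9] [-20.   12.9  -9.3]
-20 894 [-15.1   0.2 -12.5] [-20.  -13.  -13.7] [-10.   13.   -9.5]
-10 712 [ -5.1  -0.  -12.5] [-10.  -13.  -13.6] [-0.  12.9 -9.3]
0 575 [  4.9  -0.1 -12.6] [  0.  -12.9 -13.5] [10.  12.6 -9.1]
10 486 [ 14.9  -0.2 -12.5] [ 10.  -12.8 -13.5] [19.9 12.8 -8.5]
20 418 [ 24.9  -0.  -12.5] [ 20.  -12.9 -13.4] [30.  12.7 -8.7]
30 343 [ 34.8  -0.1 -12.5] [ 30.  -13.  -13.4] [39.9 12.7 -9.1]
```

```bash
cat > goal.py <<'E'
from fit import *
p=np.load('/tmp/bath.npy');Rb,_=bathT(p)
n15=Rb@[-np.sin(np.radians(15)),0,np.cos(np.radians(15))]
yt=Rb@[0,-1,0];xt=-n15;zt=np.cross(xt,yt);N=np.c_[xt,yt,zt]
spot=lidpt(p,0,SPOT)[0]
TIP=np.array([88.3,0,2.2])/1000
o=manip.get_obs();M=R.from_quat(o['ee_rot']).as_matrix();pos=o['position']
print('clock',o['clock'],'pos',pos.round(4),'F',np.round(o['ft_force'],1),'grip',round(o['grip_width']*85.4,1))
print('spot',spot.round(4))
rv=R.from_matrix(M.T@N).as_rotvec();print('rotvec',rv.round(4),'deg',np.degrees(np.linalg.norm(rv)).round(2))
tcp=spot-N@TIP
print('tcp goal(touch)',tcp.round(4),'shift in goal axes',(N.T@(tcp-pos)*1000).round(1),'in tool axes',(M.T@(tcp-pos)*1000).round(1))
tip=pos+M@TIP;print('tip now, in spot frame mm (xt,yt,zt)',(N.T@(tip-spot)*1000).round(1))
E
python3 goal.py
```

```text
clock 10.65 pos [ 0.6638 -0.0325  0.2726] F [-1.  -0.6 -3.2] grip 25.3
spot [ 0.556  -0.3482  0.1315]
rotvec [0.5276 0.2537 0.069 ] deg 33.77
tcp goal(touch) [ 0.5353 -0.3462  0.2174] shift in goal axes [ 27.8 324.2 109.7] in tool axes [ 55.  229.6 249.4]
tip now, in spot frame mm (xt,yt,zt) [ -31.2 -323.1  -87.4]
```

```bash
python3 -m handwheel '-30 10 0 0.1055 0.0507 0.0138 15;-20 20 10 0.1055 0.0507 0.0138 15;0 20 10 0.1055 0.0507 0.0138 15;0 20 10 0.1055 0.0507 0.0138 15;0 20 10 0.1055 0.0507 0.0138 15;0 0 0 0 0 0 15'; python3 goal.py
```

```text
clock: 11.25
position: [0.6388, -0.1311, 0.3153]
ee_rot: [0.791, -0.041, -0.61, -0.03]
ft_force: [0.6, -0.9, -1.3]
grip_width: 0.299
clock 11.25 pos [ 0.6388 -0.1311  0.3153] F [ 0.6 -0.9 -1.3] grip 25.6
spot [ 0.556  -0.3482  0.1315]
rotvec [-0.0078  0.0043 -0.0037] deg 0.55
tcp goal(touch) [ 0.5353 -0.3462  0.2174] shift in goal axes [ 73.1 223.8 105.6] in tool axes [ 74.4 224.4 103.5]
tip now, in spot frame mm (xt,yt,zt) [ -73.1 -223.5 -105.2]
```

```bash
python3 -m handwheel '0 37 17 0 0 0 15;0 37 17 0 0 0 15;0 37 17 0 0 0 15;5 37 17 0 0 0 15;10 37 17 0 0 0 15;10 38 18 0 0 0 15;10 0 0 0 0 0 15;0 0 0 0 0 0 15'; python3 goal.py; python3 - <<'E'
from h import *
snap('wrist','w7.png');snap('side','s7.png');snap('top')
im=load('side')['color'][70:220,230:400];cv2.imwrite('pics/s7z.png',cv2.resize(im,None,fx=4,fy=4,interpolation=cv2.INTER_CUBIC))
E
python3 face.py|head -1
```

```text
clock: 12.05
position: [0.5295, -0.3406, 0.2538]
ee_rot: [0.79, -0.036, -0.611, -0.03]
ft_force: [0.6, 1.2, -2.5]
grip_width: 0.297
clock 12.05 pos [ 0.5295 -0.3406  0.2538] F [ 0.6  1.2 -2.5] grip 25.4
spot [ 0.556  -0.3482  0.1315]
rotvec [-0.0015  0.0067  0.0023] deg 0.42
tcp goal(touch) [ 0.5353 -0.3462  0.2174] shift in goal axes [36.9  5.1  3.3] in tool axes [36.9  5.2  3.1]
tip now, in spot frame mm (xt,yt,zt) [-36.9  -5.3  -2.7]
z = 0.0016 x + -0.0004 y + -12.43 tilt deg [ 0.09 -0.02] 3106 x range -42.1 25.3 y -9.1 8.3
```

View pics/w7.png

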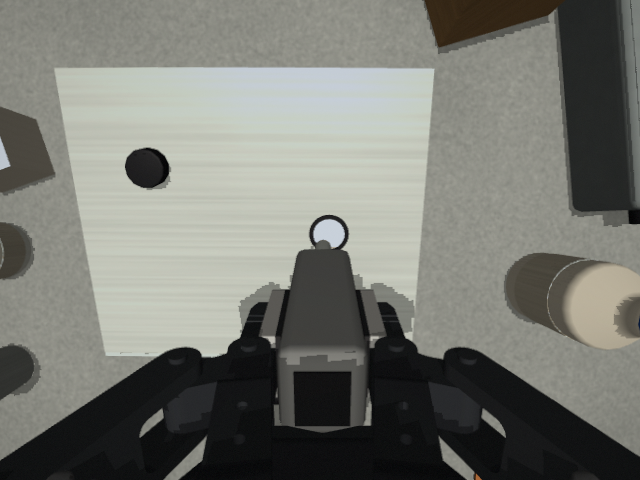

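View pics/s7z.png

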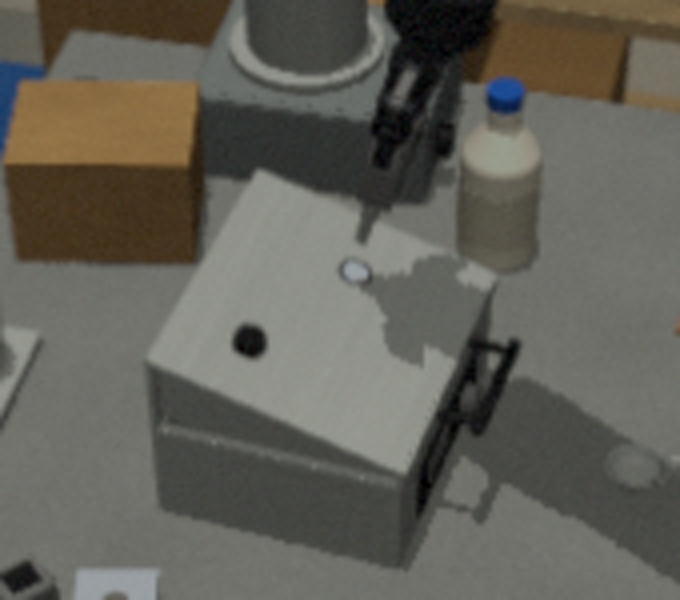

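```bash
cat > lidw.py <<'E'
from h import *
w=load('wrist');P=cloud(w);Rt=R.from_quat(w['rot']).as_matrix()
T=(P-w['pos'])@Rt*1000
# lid region: cols 110-410 rows 80-215 excluding vent; 
m=np.zeros(T.shape[:2],bool);m[85:200,200:400]=1
Z=T[m];Z=Z[np.isfinite(Z[:,0])]
k=np.linalg.lstsq(np.c_[Z[:,1:],np.ones(len(Z))],Z[:,0],rcond=None)[0]
print('lid plane x=%.4f y + %.4f z + %.2f'%tuple(k),'angles deg',np.degrees(np.arctan(k[:2])).round(2))
# ring by dark threshold
g=cv2.cvtColor(w['color'],cv2.COLOR_BGR2GRAY)
m=np.zeros_like(g);m[205:246,300:360]=1
ys,xs=np.where((g<70)&(m>0)&(np.arange(480)[:,None]<246))
s=(xs<310)|(ys<228)|(xs>338)
e=cv2.fitEllipse(np.c_[xs[s],ys[s]].astype(np.float32));print(e)
# intersect ring centre ray with plane
c=e[0];r=np.r_[cv2.undistortPoints(np.array([[c]],float),w['camera_matrix'],w['distortion'])[0,0],1]
M=w['T_tool_cam'];o=M[:3,3]*1000;d=M[:3,:3]@r
t=(k[0]*o[1]+k[1]*o[2]+k[2]-o[0])/(d[0]-k[0]*d[1]-k[1]*d[2])
q=o+t*d;print('spot in tool mm',q.round(1),' wanted tip [88.3 0 2.2] -> shift',(q-[88.3,0,2.2]).round(1))
E
python3 lidw.py
```

```text
lid plane x=-0.0037 y + 0.0061 z + 125.16 angles deg [-0.21  0.35]
((328.4194030761719, 233.40623474121094), (34.372520446777344, 35.76704788208008), 86.78479766845703)
spot in tool mm [125.2   3.9   5.1]  wanted tip [88.3 0 2.2] -> shift [36.9  3.9  2.9]
```

```bash
python3 -m handwheel '10 2 1.5 0 0.006 0.002 15;10 2.3 1.5 0 0 0 15;8 0 0 0 0 0 15;3 0 0 0 0 0 15;0 0 0 0 0 0 15;0 0 0 0 0 0 15;0 0 0 0 0 0 15'; python3 - <<'E'
from h import *
snap('wrist','w8.png')
E
python3 lidw.py;python3 face.py|head -1; python3 goal.py
```

```text
clock: 12.9
position: [0.5357, -0.3456, 0.2268]
ee_rot: [0.794, -0.038, -0.606, -0.027]
ft_force: [-0.3, 0.0, -1.7]
grip_width: 0.299
lid plane x=0.0011 y + -0.0049 z + 97.32 angles deg [ 0.06 -0.28]
((321.107666015625, 244.5934600830078), (35.12257766723633, 39.572750091552734), 68.71842193603516)
spot in tool mm [97.3 -1.2  4.3]  wanted tip [88.3 0 2.2] -> shift [ 9.  -1.2  2.1]
z = 0.0015 x + -0.0011 y + -12.41 tilt deg [ 0.09 -0.06] 3103 x range -41.7 25.7 y -9.1 8.4
clock 12.95 pos [ 0.5357 -0.3456  0.2268] F [-0.1  0.3 -2.2] grip 25.2
spot [ 0.556  -0.3482  0.1315]
rotvec [ 0.0001 -0.0045 -0.0025] deg 0.3
tcp goal(touch) [ 0.5353 -0.3462  0.2174] shift in goal axes [9.  0.7 2.7] in tool axes [9.  0.7 2.8]
tip now, in spot frame mm (xt,yt,zt) [-9.  -0.5 -3.1]
```

View pics/w8.png

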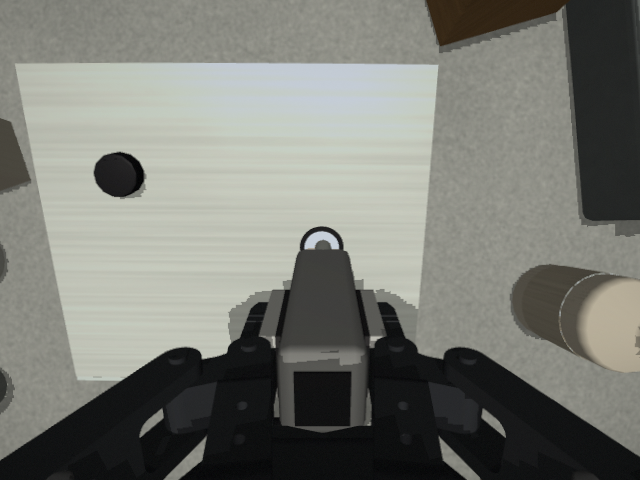

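```bash
python3 -m handwheel '3 0 1 0 -0.004 -0.001 15;3 0 1 0 0 0 15;1 0 0 0 0 0 15;0 0 0 0 0 0 15;0 0 0 0 0 0 15'; python3 goal.py;  python3 -m handwheel '1 0 0 0 0 0 15;1 0 0 0 0 0 15;1 0 0 0 0 0 15;1 0 0 0 0 0 15;0 0 0 0 0 0 15;0 0 0 0 0 0 15';python3 - <<'E'
from h import *
snap('wrist','w9.png')
E
python3 lidw.py;python3 goal.py;python3 face.py|head -1
```

```text
clock: 13.45
position: [0.5355, -0.3455, 0.2191]
ee_rot: [0.792, -0.037, -0.608, -0.028]
ft_force: [0.4, 0.1, -1.4]
grip_width: 0.297
clock 13.45 pos [ 0.5355 -0.3455  0.2191] F [ 0.4  0.1 -1.4] grip 25.4
spot [ 0.556  -0.3482  0.1315]
rotvec [ 0.0001  0.     -0.0012] deg 0.07
tcp goal(touch) [ 0.5353 -0.3462  0.2174] shift in goal axes [1.6 0.7 0.5] in tool axes [1.6 0.7 0.5]
tip now, in spot frame mm (xt,yt,zt) [-1.6 -0.6 -0.5]
clock: 14.05
position: [0.5365, -0.3457, 0.2153]
ee_rot: [0.793, -0.037, -0.608, -0.028]
ft_force: [-0.2, -0.2, -0.5]
grip_width: 0.296
lid plane x=0.0001 y + -0.0003 z + 86.01 angles deg [ 0.   -0.02]
((321.091796875, 246.66748046875), (37.602577209472656, 41.550376892089844), 59.4072265625)
spot in tool mm [86.  -1.2  1.9]  wanted tip [88.3 0 2.2] -> shift [-2.3 -1.2 -0.3]
clock 14.1 pos [ 0.5366 -0.3457  0.2153] F [ 0.8 -0.3 -0.1] grip 25.2
spot [ 0.556  -0.3482  0.1315]
rotvec [ 0.     -0.0002 -0.0013] deg 0.08
tcp goal(touch) [ 0.5353 -0.3462  0.2174] shift in goal axes [-2.3  0.7  0.6] in tool axes [-2.3  0.7  0.6]
tip now, in spot frame mm (xt,yt,zt) [ 2.3 -0.6 -0.6]
z = 0.0019 x + -0.0042 y + -12.42 tilt deg [ 0.11 -0.24] 3109 x range -41.9 25.3 y -9.0 8.3
```

Compression is about 2.3 mm: the lid distance and the 1.3 N force rise agree. I'll press 2.7 mm further.

```bash
python3 -m handwheel '1 0 0 0 0 0 15;1 0 0 0 0 0 15;0.7 0 0 0 0 0 15;0 0 0 0 0 0 15;0 0 0 0 0 0 15;0 0 0 0 0 0 15;0 0 0 0 0 0 15;0 0 0 0 0 0 15';python3 - <<'E'
from h import *
F=[]
for i in range(6):
    snap('wrist','w10_%d.png'%i); F.append(manip.get_obs()['ft_force'])
print(np.mean(F,0).round(2))
snap('side','s10.png');snap('top','t10.png')
im=load('side')['color'][70:220,230:400];cv2.imwrite('pics/s10z.png',cv2.resize(im,None,fx=4,fy=4,interpolation=cv2.INTER_CUBIC))
im=load('wrist')['color'][190:300,260:400];cv2.imwrite('pics/w10z.png',cv2.resize(im,None,fx=5,fy=5,interpolation=cv2.INTER_CUBIC))
E
python3 lidw.py;python3 goal.py;python3 face.py|head -1
```

```text
clock: 14.9
position: [0.5372, -0.3457, 0.2126]
ee_rot: [0.792, -0.037, -0.608, -0.028]
ft_force: [-0.6, -0.6, 1.0]
grip_width: 0.296
[-0.31 -0.77  1.09]
lid plane x=-0.0003 y + -0.0002 z + 83.22 angles deg [-0.02 -0.01]
((320.96075439453125, 249.10910034179688), (39.188663482666016, 42.93742370605469), 52.16114807128906)
spot in tool mm [83.2 -1.3  2.5]  wanted tip [88.3 0 2.2] -> shift [-5.1 -1.3  0.3]
clock 15.3 pos [ 0.5372 -0.3457  0.2126] F [-0.2 -0.2  1.4] grip 25.5
spot [ 0.556  -0.3482  0.1315]
rotvec [-0.     -0.     -0.0013] deg 0.07
tcp goal(touch) [ 0.5353 -0.3462  0.2174] shift in goal axes [-5.1  0.7  0.5] in tool axes [-5.1  0.7  0.5]
tip now, in spot frame mm (xt,yt,zt) [ 5.1 -0.6 -0.5]
z = 0.0009 x + -0.0023 y + -12.43 tilt deg [ 0.05 -0.13] 3105 x range -41.9 24.8 y -9.1 8.3
```

View pics/s10z.png

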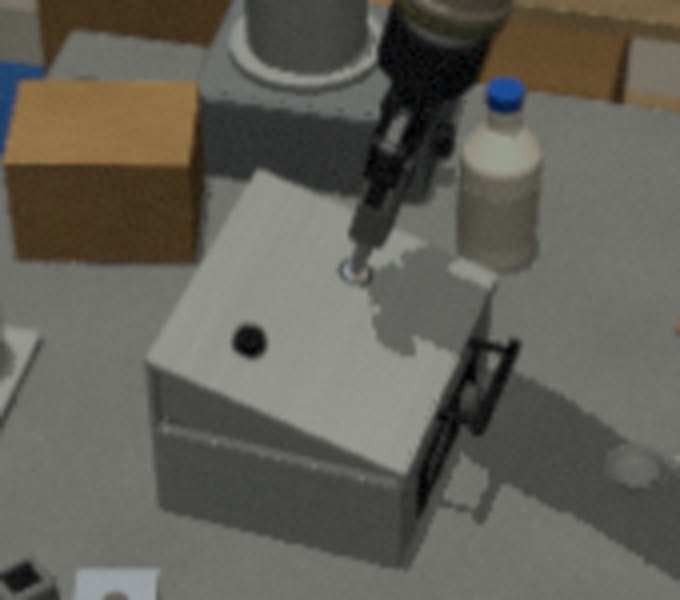

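View pics/w10z.png

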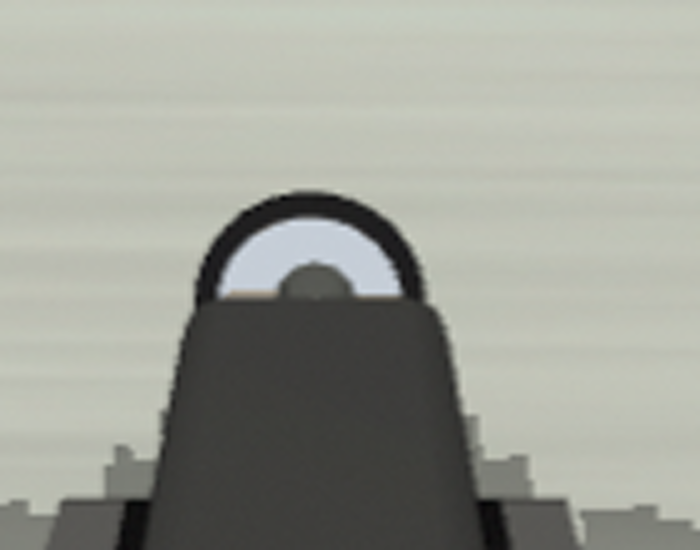

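The tip sits inside the ring (about (315,290) in the zoom), square to the lid and about 5.1 mm pressed in. Handing in.

```bash
python3 -c "
from workcell import hand_in
print(hand_in())"
```

```text
the job is handed in; nothing more can be done
None
```

I shut the lid, took the small thermometer out of its stand, and handed in while holding its tip pressed inside the ring. The clock read 15.3 s, well under the 67 s limit.

- **Lid:** I lowered it along its arc with the closed fingertips, slowing to about 1 mm per 0.1 s at the end. Contact rose to about 12 N at the stop. From the camera depth, the shut lid slopes 14.9–15.0°.
- **Thermometer:** In the last check it was square to the lid within about 0.2°. The tip was about 5.1 mm in by the lid distance and inside the ring. Only the tip touches the lid, as far as the pictures show.
- **Other things:** I did not knowingly touch anything else. I did not measure the bystanders again at the end.

Two readings disagreed slightly:
- **Sideways position:** the two estimates of how far the tip sits off the ring's centre differ by about 2 mm (+0.7 against −1.3 mm). Both are well inside the roughly 6 mm of clearance.
- **Press depth from force:** the noisy force rise of about 2.8 N suggests nearer 6 mm in, against 5.1 mm from the lid distance.

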